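Show a pelleted sample tube to the inspection camera

TASK

The rack is about to go back on the shaker: first lay the retaining bar over the row of white-capped tubes, down in the notches of both end posts of the rack, centred, and let go of it. Then draw the red-capped tube out of the rack and show its pellet to the inspection camera: its tip level with the middle of the lens and 60 mm straight in front of the glass, the tube leaning 30 degrees from upright with its tip swung towards the lens and its cap away from it, not leaning sideways. Finish while holding the tube still there in the air, touching neither camera nor rack, and leave the other tubes, the jars and the bottle where they are.

Things in the scene. Friction and masses are not known exactly. Their poses are not given: they have to be found in the camera images.
- bar: retaining bar: aluminium flat bar 270 mm long (along its y), 14 mm wide (x), 12 mm high, with a yellow grip block in the middle of its length, 44 mm long (y), 14 mm wide (x), whose top is 32 mm above the bar's underside; 120 to 195 g. Starts lying on the table. Origin: centre of the underside
- rack: fixed blue tube rack 150 (x) by 270 (y) by 60 mm high; six sockets 32 mm wide, 50 deep at x = -35 (front row, robot's side) and +35 (far row), y = -70, 0, 70. Two grey end posts at x = 35, y = -119 and 119, each 40 (x) by 20 mm (y) with an upward notch 20 mm wide in x, flared on top; notch floor 130 mm above the table, cheek tops 153. Origin: centre of underside
- bar_seat (a point): point on the rack midway between the two notch floors (rack x = +35 mm, y = 0, z = 130 mm), where the bar's origin belongs; axes as the rack's. Caps in the far row end 4 mm below it
- sample: the sample: clear 50 ml centrifuge tube with RED screw cap and orange solid pellet in its conical tip, 116 mm long, 29 mm diameter; cap 35 mm diameter from 96 to 116 mm above the tip; 40 to 85 g. Origin: the very tip; z runs up the axis to the cap (yaw is free). Starts upright in one of the three front sockets, tip 10 mm above the table
- sample_cap (a point): centre of the red cap, on the tube's axis, 106 mm above its tip
- tube_f1: clear 50 ml centrifuge tube with a blue screw cap and a white pellet: same size and frame as sample; in a front socket; leave it in its socket
- tube_f2: clear 50 ml centrifuge tube with a blue screw cap and a white pellet: same size and frame as sample; in another front socket; leave it in its socket
- tube_b1: clear 50 ml centrifuge tube with a white screw cap and a white pellet: same size and frame as sample; in the far row at y = +70 mm; leave it in its socket
- tube_b2: clear 50 ml centrifuge tube with a white screw cap and a white pellet: same size and frame as sample; in the far row at y = 0; leave it in its socket
- tube_b3: clear 50 ml centrifuge tube with a white screw cap and a white pellet: same size and frame as sample; in the far row at y = -70 mm; leave it in its socket
- cam_stand: fixed inspection camera stand: white base plate 120 by 120 by 12 mm, column 24 mm square, 300 mm high, 45 mm behind its middle (+x); grey camera head 75 by 60 by 54 mm looks level along the stand's -x, with a black lens 42 mm wide; its height differs from run to run (lens axis 170 to 220 mm above the table), stiffly held. Origin: centre of the base plate's underside
- lens (a point): centre of the lens glass (50 mm in front of the middle of the stand); x points from the glass back into the camera, z up
- view_point (a point): the point 60 mm straight in front of the glass, level with the lens, where the sample's tip is to be; axes as lens: +x towards the lens, z up
- jar_white: bystander: white jar with red lid, 60 mm wide, 100 mm high, loose; origin centre of the underside
- jar_blue: bystander: white jar with blue lid, 64 mm wide, 110 mm high, loose; origin centre of the underside
- amber: bystander: amber bottle with black cap, 60 mm wide, 140 mm high, loose; origin centre of the underside
Things that resemble listed ones, but are neither listed nor needed, are in the scene too. What is shaped like the sample but yellow is not meant.

How it is judged:
By the outcome, as a careful person would: the job done as asked, in the order asked, and still so for the second after the job is handed in, while the arm keeps its last pose, push and grip.
It also fails if it takes over 54 s, if anything falls off the work surface, if the arm or the gripper's body presses on something with over 40 N, if the wrist force passes 120 N, or if a joint passes its speed limit or range.

ROBOT

A 6-joint arm with a two-finger parallel gripper is mounted at the origin on the work surface. World frame = base frame: x ahead of the robot, y to its left, z up, the work surface at z = 0. Lengths are in m, angles in degrees, forces in N, time in s.
With the tool pointing down it reaches from about 0.4 to 0.825 m from the base axis. Payload 7 kg.
Tool frame: the origin (TCP) lies at the very end of the fingers, on their centre line; the grasp point (between the pads) lies 19 mm behind it; z points along the fingers, y is the line along which they close (so a half turn about z gives the same grasp; the last joint's range is limited). The gripper opens to 88 mm and grips with 3 to 60 N. Pads are 19 mm wide; open, the fingers measure 130 mm over their backs; the gripper's body (78 mm by 193 mm) begins 47 mm behind the grasp point.
Start: joints at [-59.124, 20.546, 0.682, 0, -70.136, -16.507], TCP at [0.167, -0.654, 0.227] pointing down, gripper open.
Joint ranges: [-176.03, 176.03], [-82.01, 121.73], [-58.28, 71.71], [-173.87, 95.51], [-174.79, -0.11], [-173.66, 173.66]. Speed limits (degrees/s): [136.94, 136.94, 172.46, 180, 180, 180].

INTERFACE

Orientations are given as [roll, pitch, yaw] about the fixed x, y, z axes, in that order (R = Rz(yaw) Ry(pitch) Rx(roll)).
In Python, from plant import r gives the robot as it stands. The module is installed in compiled form; this text tells all that it offers.
- The arm moves only by the tool jog_arm, never from a script. Its arguments are lists of equal length, an entry for each row: "travel": the shift along the tool's x, y, z each as a share of 50 cm, from -1 to 1, a list of three; "dr": the turn, a rotation vector about the tool's x, y, z each as a share of 360 degrees, from -1 to 1, a list of three; "claw": the opening, from 0 (shut) to 1 (fully open). A call has exactly 10 rows; each row is the pose to reach, as a shift and turn from the pose commanded when the call began, along the tool's axes at that moment, turning the shorter way round; what a row does not reach only later rows make up. A row lasts 1/8 s, in which the tool goes at most 62.5 mm and 10.7 degrees, less where a joint would pass 70% of its speed; a pose out of reach is approached as far as the arm can. A call with a number of a shift or a turn outside -1 to 1 is refused whole. A call with a gripper value outside its range is refused whole. The fingers move at their own pace and stop on an object; "newtons" is the grip in N (left out, the last holds). Time passes only in rows, so rows that repeat a pose let the fingers close, or fill a call up. It gives the time, the measured TCP pose, the force, the opening and the grip force at its end, in the units of the state.
- r.get_state(): the state, without advancing time (a new reading comes with each control period).
- r.capture(name): name is "scene" or "side" or "wrist"; returns a dict with "pixels" (480x640x3 uint8, red, green, blue), "range_z" (480x640 float32, m along the optical axis (not along the pixel's ray), 0 where there is no reading), "fx", "fy", "cx", "cy" (pixels), "dist_coeffs" ([k1, k2, p1, p2, k3] as OpenCV has them; the pictures are not rectified), "position" and "attitude" of the camera in the world; the wrist camera has in their place "hand_eye" (4x4, takes a point from camera to tool coordinates, whose origin is the TCP and whose axes are the flange's). Camera axes: x right, y up, looking along -z (the intrinsics and any distortion apply to the point x, -y, -z); pixel columns grow to the right and rows downward; lengths in m; the calibration is good to about 2 mm. A picture is of the moment at which its call begins: read the wrist's pose just before it.
- r.close_job(): hands the job in; it is judged then, once.
Trained networks look in the newest picture that a camera, given by its name, has taken for a name from the list of things; names that differ only in an ending like _2 or _b are one class to them, and where a whole thing is asked for, a point or a joint stands for the part that bears it (a point fixed in the world has none). Each returns a list of dicts, best first, with "conf" (0 to 1); they miss things now and then, are a little off and sometimes report something else, mostly with a low value. They report only what shows in the picture. A call takes as long as a camera call. They do not tell look-alikes from the thing itself.
- r.boxes_of(name, camera): "extent" ([left, top, right, bottom] in pixels, round what is visible of it).
- r.regions_of(name, camera): "pixels" (480x640 bool, what is visible of it) and "extent" ([left, top, right, bottom] in pixels, round what is visible of it).
- r.tip_of(name, camera): "at" ([column, row] in pixels: a listed point, or the origin of a listed thing).
The state is a dict: "time_s": time; "joints": joint angles; "qd": joint speeds; "joint_torque": joint torques, N m; "tcp_pos": TCP position; "eef_rot": TCP orientation; "contact_force": force on the tool from outside, world axes, zero at the start; "moment": the same for the moment, N m; "gripper_width": finger opening in m; "gripper_force": force on a finger pad.
Only numpy, scipy, OpenCV 4.12 (cv2) and the standard library are available. Lean on these libraries where they do the work, as an engineer would, in place of code of your own. Each camera call takes 0.05 s, during which the arm holds its last target. There are 200 camera calls.

## Working session

There is one attempt and no reset: what is moved stays moved. The work goes in short steps, Python scripts to look and compute and a tool call to move; the robot and the scene stay as the last step left them, time stands still between calls to the robot, and variables do not carry over. Pictures are saved under pics/ and viewed, at most 10 in all, crops included, and the job is handed in when it is done.

Besides the shell and the picture viewer there is one more tool, called after "Emit:" by a JSON object that holds its "api" and its "payload". jog_arm: Moves the arm, as the interface text tells. Its arguments: {"type":"object","properties":{"travel":{"type":"array"},"dr":{"type":"array"},"claw":{"type":"array"},"newtons":{"type":"number"}},"required":["travel","dr","claw"]}

```bash
mkdir -p pics; ls; cat > h.py <<'E'
import numpy as np, cv2, pickle
from scipy.spatial.transform import Rotation as R
from plant import r
def T(p,R3):
    M=np.eye(4);M[:3,:3]=R3;M[:3,3]=p;return M
def tool(s=None):
    s=s or r.get_state(); return T(s['tcp_pos'],R.from_euler('xyz',s['eef_rot'],degrees=True).as_matrix())
def cap(n):
    t=tool(); c=r.capture(n)
    if n=='wrist': c['M']=t@np.array(c['hand_eye'])
    else: c['M']=None
    return c
def cloud(c):
    K=np.array([[c['fx'],0,c['cx']],[0,c['fy'],c['cy']],[0,0,1.]])
    v,u=np.mgrid[0:480,0:640]
    p=cv2.undistortPoints(np.stack([u.ravel(),v.ravel()],1).astype(np.float64)[:,None],K,np.array(c['dist_coeffs'],float))[:,0]
    z=c['range_z'].ravel().astype(float)
    P=np.stack([p[:,0]*z,-p[:,1]*z,-z],1)
    W=P@c['M'][:3,:3].T+c['M'][:3,3]
    W[z==0]=np.nan
    return W.reshape(480,640,3)
E
python3 - <<'E'
from h import *
print(r.get_state())
for n in ['scene','side','wrist']:
    c=cap(n); print({k:v for k,v in c.items() if k not in('pixels','range_z','M')})
    cv2.imwrite(f'pics/{n}0.png',c['pixels'][:,:,::-1]); pickle.dump(c,open(n+'.pkl','wb'))
    for o in ['bar','rack','sample','cam_stand','lens','sample_cap']:
        b=r.boxes_of(o,n); print(n,o,[(np.round(x['extent']).tolist(),round(x['conf'],2)) for x in b])
E
```

```text
pics
{'time_s': 0.0, 'joints': array([-5.91246025e+01,  2.05922510e+01,  6.33390301e-01, -1.92342267e-02,
       -7.01359359e+01, -1.65083702e+01]), 'qd': array([-0.02088621,  0.07500146,  0.00972463, -0.01577466,  0.00797896,
       -0.01378717]), 'joint_torque': array([ 1.90600549e-03, -5.82723534e+01,  2.93068510e+01,  6.99744433e+00,
        7.15629256e-03, -2.54959814e-04]), 'tcp_pos': array([ 0.16735192, -0.65341803,  0.22561336]), 'eef_rot': array([ 1.79903973e+02, -9.60350073e-03, -1.65639515e+02]), 'contact_force': array([-0.15219767, -0.21980838,  0.93438758]), 'moment': array([-0.01410753, -0.04669549, -0.01845275]), 'gripper_force': 0.0, 'gripper_width': 0.08738923351202142}
{'fx': 583.8436730198106, 'fy': 583.8436730198106, 'cx': 313.5806790705253, 'cy': 243.46784423677704, 'dist_coeffs': array([0.00809925, 0.        , 0.        , 0.        , 0.        ]), 'position': array([1.28794075, 0.55628705, 1.05312318]), 'attitude': array([ 46.49891475,   0.56768723, 129.89311208])}
scene bar []
scene rack [([361.0, 250.0, 503.0, 385.0], 0.75)]
scene sample [([474.0, 238.0, 491.0
[... 1147 characters left out ...]
0, 288.0, 202.0], 0.56), ([332.0, 235.0, 388.0, 280.0], 0.17)]
{'fx': 391.77799542526316, 'fy': 391.77799542526316, 'cx': 320.0255148407885, 'cy': 246.20155122998142, 'dist_coeffs': array([0.00441902, 0.        , 0.        , 0.        , 0.        ]), 'hand_eye': array([[-1.38820687e-03,  9.67596111e-01,  2.52499188e-01,
         6.81460480e-02],
       [ 9.99999033e-01,  1.36536424e-03,  2.65681633e-04,
        -6.58802084e-04],
       [-8.76808483e-05,  2.52499312e-01, -9.67597070e-01,
        -1.58574069e-01],
       [ 0.00000000e+00,  0.00000000e+00,  0.00000000e+00,
         1.00000000e+00]])}
wrist bar []
wrist rack []
wrist sample []
wrist cam_stand []
wrist lens []
wrist sample_cap []
```

View pics/scene0.png

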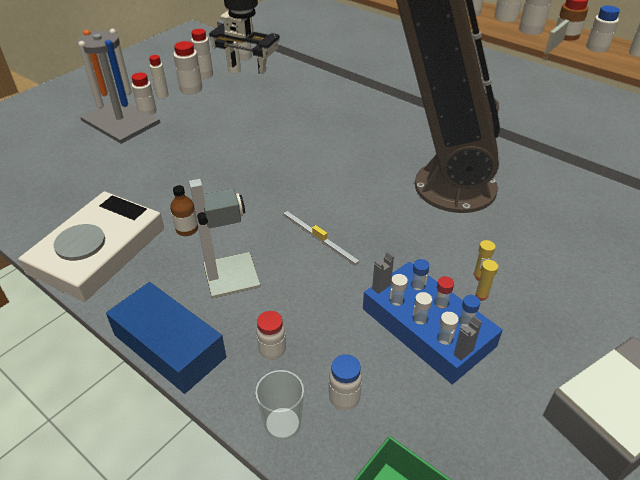

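View pics/side0.png

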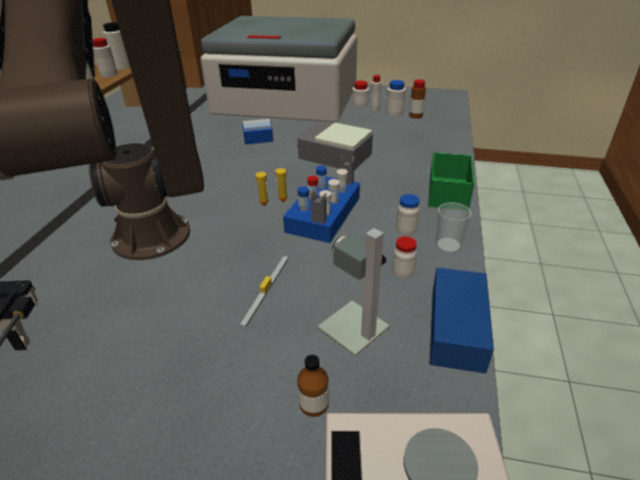

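The scene picture shows the bar lying on the table at about (320,233). The rack has its red cap at (445,285), in the middle front socket between two blue caps, and two yellow tubes standing outside it at (486,250) and (489,280). The lens faces up and right at (240,206). The side view agrees, with the bar at (265,287) and the red cap at (312,182).

```bash
cat >> h.py <<'E'
def fixM(c):
    c['M']=T(c['position'],R.from_euler('xyz',c['attitude'],degrees=True).as_matrix()); return c
E
python3 - <<'E'
from h import *
c=fixM(pickle.load(open('scene.pkl','rb')));W=cloud(c);s=fixM(pickle.load(open('side.pkl','rb')));S=cloud(s)
for n,C,X in(('scene',c,W),('side',s,S)):
    hsv=cv2.cvtColor(C['pixels'],cv2.COLOR_RGB2HSV).astype(int);h,sa,v=hsv[...,0],hsv[...,1],hsv[...,2]
    z=X[...,2]
    box=(X[...,0]>.1)&(X[...,0]<1.1)&(abs(X[...,1])<.7)
    def rep(nm,m):
        m=(m&box).astype(np.uint8);k,l,st,ce=cv2.connectedComponentsWithStats(m)
        for i in range(1,k):
            if st[i,4]>12:
                p=X[l==i];print(n,nm,st[i,4],np.round(ce[i]),'med',np.round(np.median(p,0),3),'min',np.round(np.percentile(p,3,0),3),'max',np.round(np.percentile(p,97,0),3))
    rep('red',((h<6)|(h>174))&(sa>150)&(v>80)&(z>.06))
    rep('bluecap',(h>105)&(h<118)&(sa>140)&(z>.085))
    rep('yellow',(h>20)&(h<30)&(sa>150))
    rep('white',(sa<25)&(v>170)&(z>.09)&(z<.16))
    rep('above 130',(z>.135)&(z<.17)&(sa<60)&(v<140))
    rep('cam>0.13',(z>.13)&(z<.35)&(sa<60))
    rep('barmetal',(z>.005)&(z<.025)&(sa<40)&(v>130)&(X[...,0]<.75))
    print('table z',np.nanmedian(z[330:360,300:310]) if n=='scene' else np.nanmedian(z[290:310,190:230]))
E
```

```text
scene red 186 [446. 284.] med [0.462 0.223 0.127] min [0.443 0.206 0.111] max [0.475 0.236 0.131]
scene red 459 [269. 322.] med [ 0.764 -0.014  0.101] min [ 0.739 -0.038  0.089] max [0.786 0.007 0.104]
scene bluecap 184 [421. 266.] med [0.449 0.154 0.126] min [0.431 0.137 0.111] max [0.462 0.167 0.13 ]
scene bluecap 227 [471. 303.] med [0.475 0.291 0.126] min [0.456 0.274 0.11 ] max [0.487 0.304 0.131]
scene bluecap 606 [346. 368.] med [0.758 0.181 0.111] min [0.732 0.156 0.1  ] max [0.782 0.205 0.114]
scene yellow 117 [320. 232.] med [ 0.424 -0.16   0.03 ] min [ 0.414 -0.182  0.014] max [ 0.431 -0.14   0.036]
scene yellow 205 [487. 248.] med [0.294 0.234 0.116] min [0.273 0.218 0.09 ] max [0.304 0.246 0.12 ]
scene yellow 310 [488. 274.] med [0.35  0.271 0.11 ] min [0.33  0.253 0.032] max [0.359 0.281 0.12 ]
scene yellow 16 [478. 272.] med [0.299 0.231 0.035] min [0.295 0.229 0.026] max [0.304 0.235 0.05 ]
scene white 23 [423. 302.] med [0.535 0.212 0.127] min [0.529 0.201 0.123] max [0.543 0.22  0.13 ]
scene white 48 [449. 320.] med [0.544 0.279 0.127] min [0.532 0.267 0.123] max [0
[... 4241 characters left out ...]
]
side cam>0.13 2368 [362. 259.] med [ 0.686 -0.276  0.237] min [ 0.621 -0.289  0.144] max [ 0.716 -0.225  0.301]
side cam>0.13 1633 [ 16. 311.] med [ 0.172 -0.594  0.314] min [ 0.146 -0.642  0.235] max [ 0.196 -0.558  0.336]
side cam>0.13 153 [312. 361.] med [ 0.618 -0.466  0.14 ] min [ 0.607 -0.478  0.134] max [ 0.631 -0.453  0.143]
side barmetal 121 [278. 267.] med [ 0.431 -0.081  0.014] min [ 0.423 -0.13   0.011] max [ 0.44  -0.034  0.017]
side barmetal 190 [252. 309.] med [ 0.412 -0.246  0.014] min [ 0.402 -0.296  0.01 ] max [ 0.423 -0.192  0.016]
side barmetal 1551 [349. 327.] med [ 0.653 -0.256  0.013] min [ 0.598 -0.315  0.01 ] max [ 0.727 -0.186  0.016]
table z 0.0014598496497479907
```

```bash
cat >> h.py <<'E'
def plan(p,rot,frm=None):
    """rot: 3x3 or rpy; prints shares from current pose"""
    A=tool() if frm is None else frm
    rot=np.asarray(rot,float)
    if rot.shape==(3,): rot=R.from_euler('xyz',rot,degrees=True).as_matrix()
    d=A[:3,:3].T@(np.asarray(p)-A[:3,3])
    w=R.from_matrix(A[:3,:3].T@rot).as_rotvec(degrees=True)
    print('travel',np.round(d/.5,4).tolist(),'dr',np.round(w/360,4).tolist(),'mm',np.round(np.linalg.norm(d)*1e3),'deg',np.round(np.linalg.norm(w)))
E
python3 - <<'E'
from h import *
plan([.423,-.165,.24],[180,0,-96.6])
E
```

```text
travel [-0.7377, 0.8203, -0.0269] dr [-0.0, -0.0, -0.1917] mm 552.0 deg 69.0
```

Emit:
{"api": "jog_arm", "payload": {"travel": [[-0.738, 0.82, -0.027], [-0.738, 0.82, -0.027], [-0.738, 0.82, -0.027], [-0.738, 0.82, -0.027], [-0.738, 0.82, -0.027], [-0.738, 0.82, -0.027], [-0.738, 0.82, -0.027], [-0.738, 0.82, -0.027], [-0.738, 0.82, -0.027], [-0.738, 0.82, -0.027]], "dr": [[0, 0, -0.1917], [0, 0, -0.1917], [0, 0, -0.1917], [0, 0, -0.1917], [0, 0, -0.1917], [0, 0, -0.1917], [0, 0, -0.1917], [0, 0, -0.1917], [0, 0, -0.1917], [0, 0, -0.1917]], "claw": [0.5, 0.5, 0.5, 0.5, 0.5, 0.5, 0.5, 0.5, 0.5, 0.5], "newtons": 40}}

```text
time_s: 2.3
tcp_pos: [0.4247, -0.1625, 0.2405]
eef_rot: [-179.9, 0.0, -96.3]
contact_force: [-0.5, -0.6, 0.4]
gripper_width: 0.0439
gripper_force: 0.0
```

```bash
cat > bar.py <<'E'
from h import *
def meas(save=None,zlo=.006,zhi=.02):
    c=cap('wrist');W=cloud(c)
    if save: cv2.imwrite(save,c['pixels'][:,:,::-1])
    hsv=cv2.cvtColor(c['pixels'],cv2.COLOR_RGB2HSV).astype(int)
    h,sa,v=hsv[...,0],hsv[...,1],hsv[...,2]
    return c,W,h,sa,v
E
python3 - <<'E'
from bar import *
c,W,h,sa,v=meas('pics/w1.png');pickle.dump(c,open('w1.pkl','wb'))
y=(h>20)&(h<32)&(sa>150)&(abs(W[...,0]-.42)<.1)
top=y&(W[...,2]>.027)
print(y.sum(),top.sum(),np.median(W[top],0))
rc=cv2.minAreaRect((W[top][:,:2]*1e3).astype(np.float32));print('yellow top',rc)
m=(sa<60)&(v>110)&(W[...,2]>.007)&(W[...,2]<.02)&(abs(W[...,0]-.42)<.06)
P=W[m];print(m.sum(),cv2.minAreaRect((P[:,:2]*1e3).astype(np.float32)),np.median(P,0))
print('table',np.nanmedian(W[(abs(W[...,2])<.006)][:,2]))
print(r.get_state()['joints'])
E
```

```text
13 11 [ 0.41834662 -0.18636283  0.02769514]
yellow top ((418.3417663574219, -186.32009887695312), (0.13512945175170898, 11.358991622924805), 83.43986511230469)
2832 ((418.657470703125, -177.0487060546875), (244.01556396484375, 13.967000007629395), 83.7314682006836) [ 0.41560864 -0.21265858  0.01247336]
table 0.00047773358874370064
[ 3.84555291e+00 -1.39904588e+00 -2.45025470e+01  3.83382633e-04
 -6.68717365e+01 -1.02591795e+01]
```

View pics/w1.png

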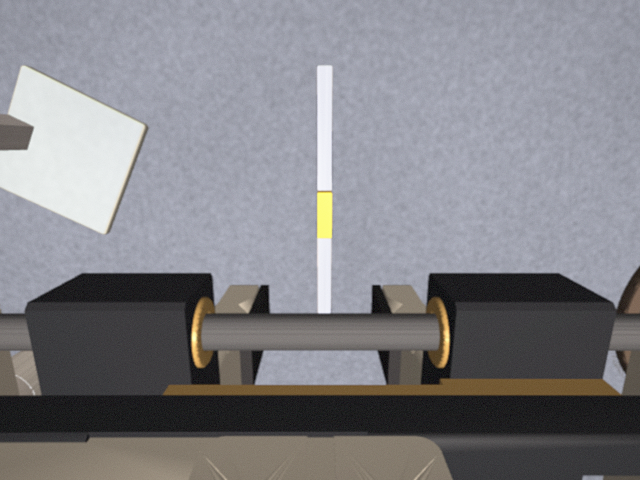

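The bar runs up the picture at columns 317–332, with its yellow block at rows 190–238. The camera stand's base plate is at the upper left, around (75,150).

```bash
python3 - <<'E'
from bar import *
c=pickle.load(open('w1.pkl','rb'));W=cloud(c)
hsv=cv2.cvtColor(c['pixels'],cv2.COLOR_RGB2HSV).astype(int);h,sa,v=hsv[...,0],hsv[...,1],hsv[...,2]
y=(h>20)&(h<36)&(sa>80)&(v>150)&(abs(W[...,0]-.42)<.1)&(W[...,2]>.027)
P=W[y];print(y.sum(),np.median(P,0),cv2.minAreaRect((P[:,:2]*1e3).astype(np.float32)))
b=(sa<30)&(v>170)&(W[...,2]>.008)&(W[...,2]<.02)&(W[...,0]>.5)
k,l,st,ce=cv2.connectedComponentsWithStats(b.astype(np.uint8));i=1+st[1:,4].argmax();P=W[l==i];print(cv2.minAreaRect((P[:,:2]*1e3).astype(np.float32)),P[:,:2].max(0),P[:,:2].min(0))
E
```

```text
738 [ 0.42027975 -0.16901324  0.03263737] ((423.7265319824219, -169.4705352783203), (51.16006088256836, 52.32910919189453), 83.93705749511719)
((662.5866088867188, -248.66944885253906), (119.95413970947266, 120.28028106689453), 56.97910690307617) [ 0.73369546 -0.16693212] [ 0.58148852 -0.3297148 ]
```

Emit:
{"api": "jog_arm", "payload": {"travel": [[0.006, 0.008, 0.12], [0.006, 0.008, 0.24], [0.006, 0.008, 0.34], [0.006, 0.008, 0.4], [0.006, 0.008, 0.44], [0.006, 0.008, 0.46], [0.006, 0.008, 0.467], [0.006, 0.008, 0.467], [0.006, 0.008, 0.467], [0.006, 0.008, 0.467]], "dr": [[0, 0, 0], [0, 0, 0], [0, 0, 0], [0, 0, 0], [0, 0, 0], [0, 0, 0], [0, 0, 0], [0, 0, 0], [0, 0, 0], [0, 0, 0]], "claw": [0.5, 0.5, 0.5, 0.5, 0.5, 0.5, 0.5, 0.5, 0, 0], "newtons": 40}}

```text
time_s: 3.6
tcp_pos: [0.4193, -0.1676, 0.0071]
eef_rot: [-179.9, 0.0, -96.6]
contact_force: [-0.8, 0.0, -0.8]
gripper_width: 0.0293
gripper_force: 0.0
```

Emit:
{"api": "jog_arm", "payload": {"travel": [[0, 0, 0], [0, 0, 0], [0, 0, 0], [0, 0, 0], [0, 0, -0.02], [0, 0, -0.1], [0, 0, -0.2], [0, 0, -0.32], [0, 0, -0.4], [0, 0, -0.44]], "dr": [[0, 0, 0], [0, 0, 0], [0, 0, 0], [0, 0, 0], [0, 0, 0], [0, 0, 0], [0, 0, 0], [0, 0, 0], [0, 0, 0], [0, 0, 0]], "claw": [0, 0, 0, 0, 0, 0, 0, 0, 0, 0], "newtons": 40}}

```text
time_s: 4.85
tcp_pos: [0.4191, -0.1677, 0.2295]
eef_rot: [-179.8, 0.0, -96.6]
contact_force: [-0.5, 0.2, -2.2]
gripper_width: 0.0136
gripper_force: 40.0
```

```bash
python3 - <<'E'
from h import *
print(r.get_state()['gripper_width'])
# rack pose: move above with margin
plan([.49,.21-.02,.30],[180,0,-100.2])
E
```

```text
0.013619494684049185
travel [-0.727, -0.0588, -0.1404] dr [-0.0006, 0.0001, 0.0099] mm 371.0 deg 4.0
```

```bash
python3 - <<'E'
from h import *
plan([.528,.208,.245],[180,0,-100.2])
E
```

```text
travel [-0.7715, -0.1297, -0.0301] dr [-0.0006, 0.0001, 0.0099] mm 391.0 deg 4.0
```

Emit:
{"api": "jog_arm", "payload": {"travel": [[-0.05, -0.01, -0.03], [-0.15, -0.03, -0.03], [-0.26, -0.045, -0.03], [-0.37, -0.063, -0.03], [-0.48, -0.08, -0.03], [-0.58, -0.1, -0.03], [-0.67, -0.115, -0.03], [-0.73, -0.125, -0.03], [-0.76, -0.13, -0.03], [-0.771, -0.13, -0.03]], "dr": [[0, 0, 0.001], [0, 0, 0.002], [0, 0, 0.004], [0, 0, 0.006], [0, 0, 0.008], [0, 0, 0.01], [0, 0, 0.01], [0, 0, 0.01], [0, 0, 0.01], [0, 0, 0.01]], "claw": [0, 0, 0, 0, 0, 0, 0, 0, 0, 0]}}

```text
time_s: 6.1
tcp_pos: [0.5277, 0.2078, 0.2414]
eef_rot: [180.0, -0.0, -100.2]
contact_force: [-0.7, -0.1, -0.7]
gripper_width: 0.0138
gripper_force: 40.0
```

```bash
python3 - <<'E'
from h import *
import time
for n in ('scene','side','wrist'):
    c=cap(n); 
    if n!='wrist': fixM(c)
    pickle.dump(c,open(n+'1.pkl','wb'))
s=r.get_state();print(s['tcp_pos'],s['eef_rot'])
a=pickle.load(open('scene1.pkl','rb'))['pixels'][170:400,300:540]
b=pickle.load(open('side1.pkl','rb'))['pixels'][80:260,240:420]
w=pickle.load(open('wrist1.pkl','rb'))['pixels']
f=lambda x,w,h:cv2.resize(x,(w,h),interpolation=cv2.INTER_CUBIC)
im=np.vstack([np.hstack([f(a,400,383),f(b,383,383)])]);im=cv2.copyMakeBorder(im,0,217,0,0,0);im[383:600,:290]=f(w,290,217)
cv2.imwrite('pics/m1.png',im[:,:,::-1])
E
```

```text
[0.52761861 0.20699983 0.24164767] [ 1.79988675e+02 -9.18354192e-03 -1.00250095e+02]
```

View pics/m1.png

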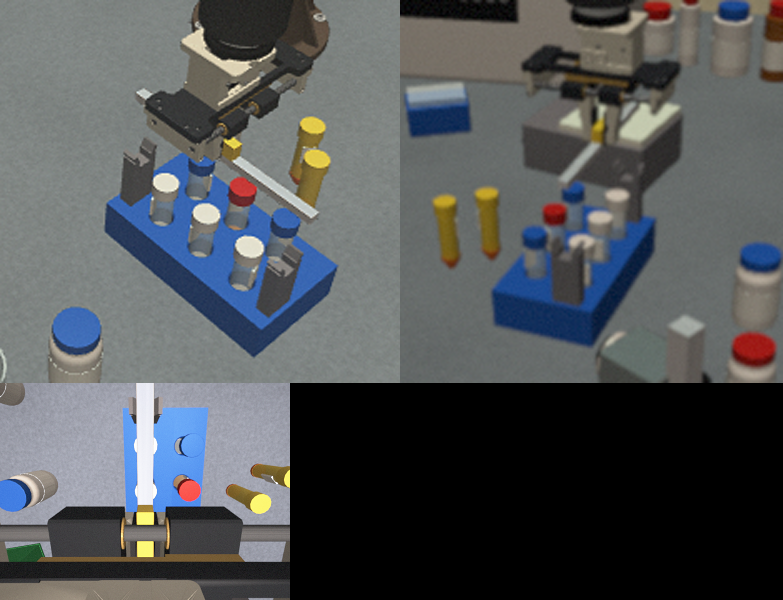

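```bash
cat > fit.py <<'E'
from h import *
def comps(X,m,nm,minn=20):
    k,l,st,ce=cv2.connectedComponentsWithStats(m.astype(np.uint8))
    for i in range(1,k):
        if st[i,4]>=minn:
            p=X[l==i];(cx,cy),(w,hh),a=cv2.minAreaRect((p[:,:2]*1e3).astype(np.float32))
            print(nm,st[i,4],np.round(ce[i]),'rect',np.round([cx,cy,w,hh,a],1),'z',np.round(np.median(p[:,2])*1e3,1))
def hs(c):
    q=cv2.cvtColor(c['pixels'],cv2.COLOR_RGB2HSV).astype(int);return q[...,0],q[...,1],q[...,2]
E
python3 - <<'E'
from fit import *
for n in('scene1','side1','wrist1'):
    c=pickle.load(open(n+'.pkl','rb'));X=cloud(c);h,s,v=hs(c);z=X[...,2]
    roi=(abs(X[...,0]-.52)<.2)&(abs(X[...,1]-.2)<.22)
    comps(X,roi&(h>105)&(h<125)&(s>120)&(z>.055)&(z<.066),n+' racktop',200)
    comps(X,roi&(z>.149)&(z<.158),n+' cheek')
    comps(X,roi&(s<60)&(z>.228)&(z<.262)&(v>100),n+' bar')
    comps(X,roi&(z>.122)&(z<.132)&((v>60)),n+' caps')
E
```

```text
scene1 racktop 3553 [432. 317.] rect [492.5 213.1 272.1 155.4  80.2] z 61.1
scene1 cheek 36 [389. 255.] rect [490.1  92.3  21.1  13.   77.8] z 152.5
scene1 cheek 28 [378. 263.] rect [524.7  88.5  22.3   8.4  71.4] z 153.1
scene1 cheek 45 [476. 320.] rect [530.4 327.2  20.   12.3  88.5] z 152.6
scene1 cheek 37 [465. 329.] rect [566.2 321.6  20.3   8.3  89.5] z 153.7
scene1 bar 59 [385. 227.] rect [506.5  87.9  19.1  16.1  72.7] z 246.0
scene1 bar 593 [461. 282.] rect [542.7 274.8 143.7  28.8  85.9] z 246.6
scene1 caps 88 [383. 268.] rect [509.3  90.3  23.9  43.3  82.4] z 128.6
scene1 caps 70 [421. 268.] rect [452.7 154.8  24.8  29.2  49.9] z 126.3
scene1 caps 171 [399. 280.] rect [515.3 139.4  35.4  34.9  41. ] z 127.0
scene1 caps 164 [445. 283.] rect [459.1 218.2  36.4  32.5  65.4] z 127.0
scene1 caps 189 [423. 299.] rect [527.7 207.2  34.4  33.6  33. ] z 127.1
scene1 caps 180 [471. 302.] rect [471.6 287.7  34.9  32.9  58.7] z 127.4
scene1 caps 200 [449. 318.] rect [541.  276.7  35.5  32.5  31.4] z 126.9
scene1 caps 91 [468. 334.] rect [549.2 324.3  20.8  38.5  80.2] z 129.0
side1 ra
[... 1032 characters left out ...]
ect [487.8  91.6  20.9   8.3  78.5] z 152.5
wrist1 bar 9936 [320. 130.] rect [515.4 140.6  98.5  14.3  79.8] z 247.1
wrist1 bar 288 [286. 294.] rect [538.5 194.2   5.1   8.5  38.9] z 255.5
wrist1 bar 297 [355. 294.] rect [512.5 199.1   8.7   5.3  27.2] z 255.4
wrist1 caps 2166 [425. 138.] rect [444.9 149.1  34.2  34.2  42.6] z 126.5
wrist1 caps 227 [342. 139.] rect [499.5 139.7  23.4   5.5  80.3] z 126.5
wrist1 caps 132 [300. 139.] rect [528.7 134.4  20.9   3.8  81.8] z 126.5
wrist1 caps 1793 [419. 238.] rect [457.2 217.8  34.1  34.   22. ] z 126.4
wrist1 caps 205 [341. 239.] rect [512.  208.1  24.3   5.2  80.6] z 126.5
wrist1 caps 111 [301. 239.] rect [541.  203.   20.9   3.7  79.1] z 126.4
```

```bash
python3 - <<'E'
from fit import *
d=np.array([.1754,.9845])
for n in('scene1','side1'):
    c=pickle.load(open(n+'.pkl','rb'));X=cloud(c);h,s,v=hs(c);z=X[...,2]
    roi=(abs(X[...,0]-.52)<.2)&(abs(X[...,1]-.2)<.22)
    e=np.array([.9845,-.1754]);seat=np.array([.5277,.2072])
    m=roi&(z>.236)&(z<.252)&(abs((X[...,:2]-seat)@e)<.015)
    t=np.sort(((X[...,:2]-seat)@d)[m])*1e3;print(n,len(t),t[:6],t[-6:])
    m=roi&(z>.12)&(z<.156)&(s<60)&(abs((X[...,:2]-seat)@e)<.022)
    t=np.sort(((X[...,:2]-seat)@d)[m])*1e3;print('posts',t[:5],t[-5:])
    m=roi&(h>20)&(h<32)&(s>110)&(z>.2)
    t=np.sort(((X[...,:2]-seat)@d)[m])*1e3;print('yellow',len(t),t[:4],t[-4:])
E
```

```text
scene1 658 [-131.25807161 -130.55666206 -130.01095044 -129.68853529 -128.72569483
 -127.79581282] [140.24542038 140.25192489 140.72822974 140.74125825 140.99127529
 141.66839309]
posts [-130.94876236 -130.45556202 -130.17162593 -129.69137522 -129.58764689] [129.36395824 129.37899053 129.40897794 129.43795938 129.48228708]
yellow 129 [-20.97680505  -8.6280508    0.8792097    9.28248175] [ 29.88111355  36.29708078  40.33720669 113.90468551]
side1 247 [-134.24252658 -134.22163234 -132.36258184 -132.32571367 -132.23020574
 -132.20183949] [125.56018081 126.10765781 128.0860989  128.98783267 130.81566626
 134.46884857]
posts [-133.94778554 -133.86672582 -132.39494459 -132.36651549 -132.17054247] [128.28623963 128.99726904 129.50631191 129.69150287 129.71700058]
yellow 84 [-40.49285595 -39.39232406 -36.23917455 -34.87545214] [60.67783218 67.33849725 72.34753052 90.47156243]
```

Emit:
{"api": "jog_arm", "payload": {"travel": [[0.01, 0.0014, 0], [0.01, 0.0014, 0.03], [0.01, 0.0014, 0.08], [0.01, 0.0014, 0.12], [0.01, 0.0014, 0.145], [0.01, 0.0014, 0.16], [0.01, 0.0014, 0.17], [0.01, 0.0014, 0.18], [0.01, 0.0014, 0.19], [0.01, 0.0014, 0.198]], "dr": [[0, 0, 0], [0, 0, 0], [0, 0, 0], [0, 0, 0], [0, 0, 0], [0, 0, 0], [0, 0, 0], [0, 0, 0], [0, 0, 0], [0, 0, 0]], "claw": [0, 0, 0, 0, 0, 0, 0, 0, 0, 0]}}

```text
time_s: 7.5
tcp_pos: [0.5263, 0.2031, 0.1424]
eef_rot: [-180.0, 0.0, -100.2]
contact_force: [0.2, -0.0, -1.4]
gripper_width: 0.014
gripper_force: 40.0
```

```bash
python3 - <<'E'
from fit import *
c=cap('wrist');X=cloud(c);h,s,v=hs(c);z=X[...,2];pickle.dump(c,open('wrist2.pkl','wb'))
roi=(abs(X[...,0]-.52)<.2)&(abs(X[...,1]-.2)<.22)
comps(X,roi&(z>.149)&(z<.158),'cheek')
comps(X,roi&(s<60)&(z>.136)&(z<.149)&(v>100),'bar')
comps(X,roi&(z>.122)&(z<.132)&((v>60)),' caps')
st=r.get_state();print(st['tcp_pos'],st['eef_rot'],st['contact_force'])
cv2.imwrite('pics/w2.png',c['pixels'][:,:,::-1])
E
```

```text
cheek 750 [268.  15.] rect [523.9  90.7   9.5   8.5  81.6] z 152.3
cheek 722 [373.  15.] rect [488.8  97.    9.4   8.6  78. ] z 152.3
cheek 250 [321. 274.] rect [522.8 184.5   1.7  13.9  81.6] z 153.7
cheek 206 [289. 291.] rect [536.5 189.5   2.4  10.2  66.3] z 153.4
cheek 203 [352. 291.] rect [511.7 194.1  10.2   2.5   5.8] z 153.7
bar 467 [287.  17.] rect [518.2  89.5  13.5   4.5  79.6] z 144.4
bar 9298 [320. 130.] rect [514.2 136.2  98.8  14.3  79.8] z 147.9
bar 204 [350.  18.] rect [495.2  93.7  13.3   1.7  79.9] z 142.4
bar 21 [372.  35.] rect [488.7 101.3   2.4   0.8  12.4] z 142.1
bar 20 [268.  36.] rect [525.9  94.6   0.6   2.   57.4] z 142.3
bar 30 [355. 285.] rect [509.7 194.2   0.7   7.3  79.2] z 147.8
 caps 272 [297.  23.] rect [514.7  88.8  16.2   2.5  78.7] z 130.3
 caps 285 [343.  23.] rect [497.   91.9  16.    2.8  81.9] z 130.4
 caps 5321 [482. 144.] rect [445.  149.   34.7  34.4  21.3] z 126.4
 caps 1051 [294. 146.] rect [526.4 134.5  28.8   9.3  80. ] z 126.4
 caps 1156 [348. 146.] rect [501.6 139.1  30.2   9.6  80.4] z 126.4
 caps 500 [468. 267.] rect [454.3 204.    6.8  27.1  77.9] z 126.2
 caps 230 [345. 277.] rect [514.1 197.9   6.2  12.1  31.3] z 126.3
 caps 185 [297. 277.] rect [535.  194.1  10.5   5.3  38.9] z 126.3
[0.52606077 0.20291993 0.14187839] [ 1.79972457e+02 -1.74968680e-02 -1.00222782e+02] [ 0.33479847 -0.73128081 -1.28291824]
```

View pics/w2.png

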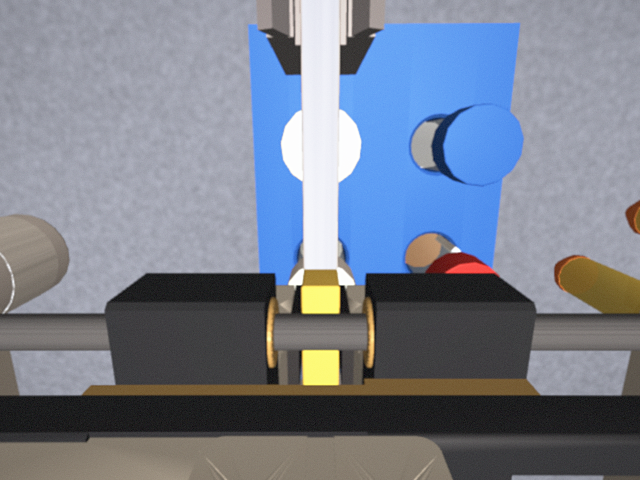

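The bar sits centred in the flare of the near post, between its cheeks at (283,25) and (362,25). It still has about 5 mm to go down.

Emit:
{"api": "jog_arm", "payload": {"travel": [[0, 0, 0.002], [0, 0, 0.004], [0, 0, 0.006], [0, 0, 0.008], [0, 0, 0.0095], [0, 0, 0.011], [0, 0, 0.011], [0, 0, 0.011], [0, 0, 0.011], [0, 0, 0.011]], "dr": [[0, 0, 0], [0, 0, 0], [0, 0, 0], [0, 0, 0], [0, 0, 0], [0, 0, 0], [0, 0, 0], [0, 0, 0], [0, 0, 0], [0, 0, 0]], "claw": [0, 0, 0, 0, 0, 0, 0, 0, 0, 0]}}

```text
time_s: 8.8
tcp_pos: [0.5263, 0.203, 0.1371]
eef_rot: [-180.0, 0.0, -100.2]
contact_force: [0.0, -0.4, -0.7]
gripper_width: 0.0138
gripper_force: 40.0
```

```bash
cat > cen.py <<'E'
from fit import *
d=np.array([.1754,.9845]);e=np.array([.9845,-.1754]);seat=np.array([.5277,.2072])
for n in('scene','side'):
    c=fixM(cap(n));X=cloud(c);h,s,v=hs(c);z=X[...,2]
    x=(X[...,:2]-seat)@e; t=(X[...,:2]-seat)@d
    roi=(z>.126)&(z<.146)&(s<60)&(abs(x)<.008)&(abs(t)<.16)
    a=np.sort(t[roi])*1e3;print(n,len(a),a[:5],a[-5:])
    roi=(z>.08)&(z<.156)&(s<60)&(abs(x)<.025)&(abs(t)<.16)&(abs(x)>.010)
    a=np.sort(t[roi])*1e3;print('posts',a[:5],a[-5:])
    for sg in(-1,1):
        q=(z>.128)&(z<.15)&(v>150)&(s<60)&(abs(x)<.02)&(t*sg>.09)&(abs(t)<.15)
        print(sg,q.sum(),np.median(x[q])*1e3,np.median(z[q]))
    pickle.dump(c,open(n+'3.pkl','wb'))
E
python3 cen.py
```

```text
scene 519 [-135.3836951  -135.23845124 -133.68770437 -133.54636018 -132.73638709] [135.01729655 135.26856359 135.39498848 135.65177911 136.37681235]
posts [-130.21053    -130.09139301 -129.68962253 -129.61146578 -129.50310596] [129.49109563 129.54071998 129.87595475 129.92073733 130.09757287]
-1 50 -1.0319133249582073 0.14338017257905877
1 124 -0.4463342150641857 0.14338518513249732
side 179 [-136.1279701  -136.0251127  -135.66246315 -135.11551011 -134.71049129] [120.18978378 126.0044452  128.27031861 130.35499118 136.18824232]
posts [-133.10164411 -132.90215873 -132.7510194  -132.70931747 -132.45986897] [124.33492834 126.98222009 128.62436611 128.81186423 128.8922089 ]
-1 30 -0.09991189678831776 0.14446934790904942
1 1 0.944403766070652 0.14019080683129403
```

Emit:
{"api": "jog_arm", "payload": {"travel": [[0, 0, 0.001], [0, 0, 0.0015], [0, 0, 0.0015], [0, 0, 0.0015], [0, 0, 0.0015], [0, 0, 0.0015], [0, 0, 0.0015], [0, 0, -0.03], [0, 0, -0.1], [0, 0, -0.2]], "dr": [[0, 0, 0], [0, 0, 0], [0, 0, 0], [0, 0, 0], [0, 0, 0], [0, 0, 0], [0, 0, 0], [0, 0, 0], [0, 0, 0], [0, 0, 0]], "claw": [0, 0, 0.4, 0.4, 0.4, 0.4, 0.4, 0.4, 0.4, 0.4]}}

```text
time_s: 10.15
tcp_pos: [0.5258, 0.2026, 0.2382]
eef_rot: [179.9, -0.1, -100.2]
contact_force: [1.2, 1.4, -0.7]
gripper_width: 0.035
gripper_force: 0.0
```

```bash
python3 cen.py; python3 - <<'E'
from fit import *
c=cap('wrist');X=cloud(c);h,s,v=hs(c);z=X[...,2];pickle.dump(c,open('wrist4.pkl','wb'))
roi=(abs(X[...,0]-.52)<.2)&(abs(X[...,1]-.2)<.22)
comps(X,roi&(s<60)&(z>.138)&(z<.147)&(v>100),'bar')
comps(X,roi&(z>.122)&(z<.132)&((v>60)),' caps')
a=pickle.load(open('scene3.pkl','rb'))['pixels'][170:400,300:540]
cv2.imwrite('pics/m3.png',np.hstack([cv2.resize(a,(400,383)),cv2.resize(c['pixels'],(400,383))])[:,:,::-1])
# camera head from initial clouds
for n in('scene','side'):
    C=fixM(pickle.load(open(n+'.pkl','rb')));X=cloud(C)
    dd=np.array([np.cos(np.radians(-33)),np.sin(np.radians(-33))]);ee=np.array([-dd[1],dd[0]])
    o=np.array([.6626,-.2487]);a=(X[...,:2]-o)@dd;b=(X[...,:2]-o)@ee;z=X[...,2]
    m=(abs(b)<.034)&(a>-.06)&(a<.028)&(z>.12)&(z<.3)
    print(n,m.sum(),'a',np.percentile(a[m],[1,5,95,99]),'b',np.percentile(b[m],[1,5,95,99]),'z',np.percentile(z[m],[1,5,50,95,99]))
    m=(abs(b)<.03)&(a>-.03)&(a<.02)&(z>.12)&(z<.3)&(C['pixels'].max(2)>0)
    hst=np.histogram(z[m],bins=np.arange(.12,.3,.004));print(dict(zip(np.round(hst[1],3),hst[0])))
    m=(a<-.03)&(a>-.07)&(abs(b)<.05)&(z>.1)&(z<.3);comps(X,m,'front')
    dk=m&(C['pixels'].max(2)<60);P=np.c_[a[dk],b[dk],z[dk]];print('dark',len(P),P.min(0) if len(P) else '',P.max(0) if len(P) else '')
E
```

```text
scene 843 [-133.69580635 -133.32298425 -133.13849605 -132.90202836 -131.09839457] [135.00058005 135.1313023  135.29903446 135.30784631 135.62276901]
posts [-130.29485863 -129.66782817 -129.55614629 -129.42739253 -129.37240263] [129.44181224 129.44809343 129.50156126 129.85706139 129.8997977 ]
-1 88 -0.7876780359147141 0.14320943543956494
1 124 -0.7686777100599845 0.14297073209594258
side 253 [-138.28323665 -136.81474756 -136.69216259 -136.0003473  -135.68314392] [128.35717275 129.26448439 131.56584237 132.34455238 134.77571656]
posts [-134.94508532 -133.30442621 -132.68154313 -132.26078485 -132.15977447] [128.59846634 128.93004623 129.29502166 129.88376452 131.84215161]
-1 31 0.8876323980180224 0.14429478718639988
1 17 -0.9877429761929865 0.14231129477024174
bar 4060 [326. 121.] rect [512.6 128.7 113.7  13.9  79.9] z 142.4
bar 179 [345.  57.] rect [493.8  90.4  20.8   3.4  79.1] z 143.5
bar 214 [308.  57.] rect [516.6  86.4  20.6   3.6  79.8] z 143.8
bar 519 [325. 301.] rect [533.3 244.7  19.9  13.7  79.9] z 142.4
bar 643 [325. 367.] rect [543.1 298.2  30.1  13.7  79.7] z 142.4
 caps
[... 3432 characters left out ...]
t64(24), np.float64(0.22): np.int64(30), np.float64(0.224): np.int64(27), np.float64(0.228): np.int64(32), np.float64(0.232): np.int64(25), np.float64(0.236): np.int64(27), np.float64(0.24): np.int64(34), np.float64(0.244): np.int64(336), np.float64(0.248): np.int64(63), np.float64(0.252): np.int64(0), np.float64(0.256): np.int64(0), np.float64(0.26): np.int64(0), np.float64(0.264): np.int64(0), np.float64(0.268): np.int64(0), np.float64(0.272): np.int64(0), np.float64(0.276): np.int64(0), np.float64(0.28): np.int64(0), np.float64(0.284): np.int64(0), np.float64(0.288): np.int64(0), np.float64(0.292): np.int64(0)}
front 141 [339. 245.] rect [ 628.5 -226.1   61.1   20.5   58.6] z 243.3
dark 0
```

View pics/m3.png

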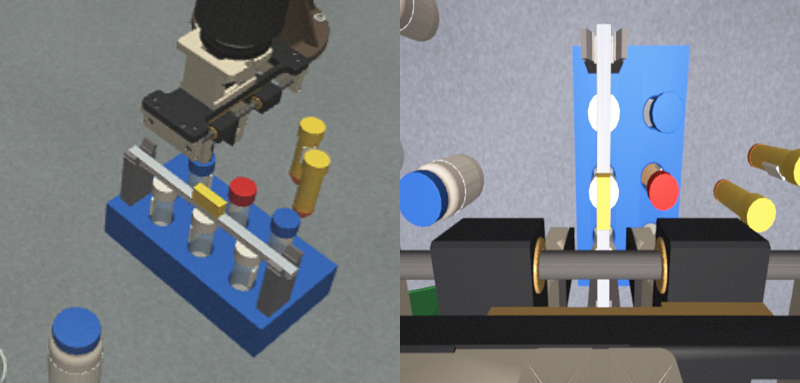

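The left half of the picture shows the bar seated in both notches, with its yellow block centred and the gripper free. The wrist view in the right half shows it in the near notch at (604,45). The red cap that is meant is in the middle front socket, at (662,190) there and (242,190) on the left. The yellow look-alikes stand outside the rack, at (745,200) in the wrist view, and are not the sample.

```bash
python3 - <<'E'
from h import *
plan([.4573,.2177,.2],[180,0,-10.1]); print(r.get_state()['joints'])
E
```

```text
travel [-0.0017, 0.1442, 0.0821] dr [-0.0013, -0.0, -0.2503] mm 83.0 deg 90.0
[ 4.09684577e+01  9.51102388e+00 -1.23814337e+01  5.33837808e-02
 -6.77049592e+01 -5.11915446e+01]
```

Emit:
{"api": "jog_arm", "payload": {"travel": [[0, 0.07, 0], [-0.002, 0.144, 0], [-0.002, 0.144, 0.02], [-0.002, 0.144, 0.04], [-0.002, 0.144, 0.06], [-0.002, 0.144, 0.08], [-0.002, 0.144, 0.08], [-0.002, 0.144, 0.08], [-0.002, 0.144, 0.08], [-0.002, 0.144, 0.08]], "dr": [[-0.001, 0, -0.25], [-0.001, 0, -0.25], [-0.001, 0, -0.25], [-0.001, 0, -0.25], [-0.001, 0, -0.25], [-0.001, 0, -0.25], [-0.001, 0, -0.25], [-0.001, 0, -0.25], [-0.001, 0, -0.25], [-0.001, 0, -0.25]], "claw": [0.58, 0.58, 0.58, 0.58, 0.58, 0.58, 0.58, 0.58, 0.58, 0.58]}}

```text
time_s: 11.55
tcp_pos: [0.4554, 0.2166, 0.1971]
eef_rot: [179.8, 0.2, -10.3]
contact_force: [0.9, -0.3, -0.9]
gripper_width: 0.0509
gripper_force: 0.0
```

```bash
python3 - <<'E'
from fit import *
c=cap('wrist');X=cloud(c);h,s,v=hs(c);z=X[...,2];pickle.dump(c,open('wrist5.pkl','wb'))
roi=(abs(X[...,0]-.5)<.2)&(abs(X[...,1]-.2)<.22)
comps(X,roi&(z>.122)&(z<.132)&((v>60)),' caps')
comps(X,roi&(s<60)&(z>.138)&(z<.147)&(v>100),'bar')
st=r.get_state();print(st['tcp_pos'],st['eef_rot'],st['gripper_width'],st['joints'])
plan([.4573,.2177,.097],[180,0,-10.1])
E
```

```text
caps 296 [109. 113.] rect [561.1 319.7  20.5  11.6  79. ] z 129.4
 caps 652 [189. 115.] rect [550.7 272.1  28.8   8.5  79.7] z 126.5
 caps 513 [316. 113.] rect [539.2 202.6  28.    7.5  79.7] z 126.4
 caps 661 [441. 114.] rect [526.2 134.3  29.    8.6  79.5] z 126.5
 caps 168 [530. 118.] rect [514.1  87.   20.8   2.5  78.6] z 130.4
 caps 758 [437. 156.] rect [501.8 139.3  31.   10.1  79.5] z 126.4
 caps 212 [527. 151.] rect [496.5  89.9  20.8   2.8  79.6] z 130.5
 caps 438 [111. 157.] rect [533.5 324.9  21.1  13.2  79.6] z 130.0
 caps 780 [193. 157.] rect [526.3 276.9  31.1  10.1  79.8] z 126.4
 caps 719 [316. 157.] rect [514.  207.8  30.7   9.6  79.7] z 126.5
 caps 2446 [202. 254.] rect [469.8 285.9  35.1  32.8  48.3] z 126.5
 caps 2459 [317. 255.] rect [457.2 217.6  34.3  34.2  87.7] z 126.5
 caps 2469 [430. 254.] rect [445.1 148.9  33.9  34.3  27.9] z 126.5
bar 23 [529.  96.] rect [525.3  94.6   1.9   2.8  69.6] z 142.7
bar 25 [99. 98.] rect [564.2 309.9   2.8   1.8  25.3] z 142.6
bar 283 [547. 111.] rect [517.   86.4  21.1   3.7  79.7] z 143.6
bar 271 [ 81. 113.] rect [558.5 320.6  20.8   3.2  79.7] z 143.7
bar 5922 [161. 135.] rect [540.7 284.4 110.7  14.2  79.6] z 142.4
bar 5888 [467. 134.] rect [512.7 127.5 111.   14.2  79.6] z 142.4
bar 233 [541. 158.] rect [493.3  90.4  20.4   3.4  79.8] z 143.9
bar 251 [ 88. 160.] rect [535.1 325.   20.9   3.5  79.6] z 143.7
bar 20 [110. 174.] rect [526.4 316.3   1.6   2.4  55.8] z 142.6
bar 22 [519. 172.] rect [488.2 100.7   2.4   2.   88.5] z 142.1
[0.45548231 0.21664479 0.19707085] [179.76184379   0.23867763 -10.31947387] 0.050809962036442634 [ 47.725906     5.90828726 -22.68076703  -0.08681252 -61.73936052
  31.9964396 ]
travel [0.004, -0.0036, 0.2001] dr [0.0007, 0.0007, -0.0006] mm 100.0 deg 0.0
```

Emit:
{"api": "jog_arm", "payload": {"travel": [[0.004, -0.003, 0], [0.004, -0.003, 0.04], [0.004, -0.003, 0.1], [0.004, -0.003, 0.15], [0.004, -0.003, 0.185], [0.004, -0.003, 0.198], [0.004, -0.003, 0.198], [0.004, -0.003, 0.198], [0.004, -0.003, 0.198], [0.004, -0.003, 0.198]], "dr": [[0.0007, 0.0007, 0], [0.0007, 0.0007, 0], [0.0007, 0.0007, 0], [0.0007, 0.0007, 0], [0.0007, 0.0007, 0], [0.0007, 0.0007, 0], [0.0007, 0.0007, 0], [0.0007, 0.0007, 0], [0.0007, 0.0007, 0], [0.0007, 0.0007, 0]], "claw": [0.58, 0.58, 0.58, 0.58, 0.58, 0.58, 0.58, 0.3, 0.3, 0.3], "newtons": 30}}

```text
time_s: 12.85
tcp_pos: [0.4578, 0.2178, 0.0987]
eef_rot: [-179.9, -0.1, -10.2]
contact_force: [0.4, -0.4, 3.4]
gripper_width: 0.0339
gripper_force: 30.0
```

Emit:
{"api": "jog_arm", "payload": {"travel": [[0, 0, 0], [0, 0, -0.02], [0, 0, -0.06], [0, 0, -0.11], [0, 0, -0.17], [0, 0, -0.23], [0, 0, -0.29], [0, 0, -0.33], [0, 0, -0.35], [0, 0, -0.36]], "dr": [[0, 0, 0], [0, 0, 0], [0, 0, 0], [0, 0, 0], [0, 0, 0], [0, 0, 0], [0, 0, 0], [0, 0, 0], [0, 0, 0], [0, 0, 0]], "claw": [0.3, 0.3, 0.3, 0.3, 0.3, 0.3, 0.3, 0.3, 0.3, 0.3], "newtons": 40}}

```text
time_s: 14.1
tcp_pos: [0.4571, 0.2174, 0.2782]
eef_rot: [-180.0, -0.0, -10.2]
contact_force: [-1.1, 1.1, -1.4]
gripper_width: 0.034
gripper_force: 40.0
```

```bash
python3 - <<'E'
from fit import *
st=r.get_state();print(st['tcp_pos'],st['eef_rot'],st['gripper_width'])
out=[]
for n in('scene','side'):
    c=fixM(cap(n));X=cloud(c);h,s,v=hs(c);z=X[...,2];pickle.dump(c,open(n+'6.pkl','wb'))
    t=st['tcp_pos'];roi=(np.hypot(X[...,0]-t[0],X[...,1]-t[1])<.03)&(z>.15)&(z<t[2]+.02)
    for lo in np.arange(.165,.3,.01):
        q=roi&(z>=lo)&(z<lo+.01)
        if q.sum()>3: print(n,round(lo,3),q.sum(),np.round(np.median(X[q],0)*1e3,1))
    vv,uu=np.where(roi);a=c['pixels'][vv.min()-15:vv.max()+25,uu.min()-25:uu.max()+25];out.append(cv2.resize(a,(400,400*a.shape[0]//a.shape[1]),interpolation=cv2.INTER_CUBIC)[:600])
H=max(o.shape[0] for o in out);cv2.imwrite('pics/m6.png',np.hstack([cv2.copyMakeBorder(o,0,H-o.shape[0],0,0,0) for o in out])[:,:,::-1])
dd=np.r_[np.cos(np.radians(-33)),np.sin(np.radians(-33)),0]
plan([.47,0,.29],[180,0,-33])
E
```

```text
[0.45708418 0.21739064 0.2781933 ] [-1.79975626e+02 -5.88169957e-03 -1.02251528e+01] 0.03400104044083793
scene 0.195 13 [465.3 223.  200.9]
scene 0.205 47 [468.3 222.5 211.1]
scene 0.215 52 [468.4 223.3 219.3]
scene 0.225 53 [468.4 223.2 230.3]
scene 0.235 52 [468.2 224.  240. ]
scene 0.245 54 [468.1 223.5 249. ]
scene 0.255 59 [468.  223.7 260.3]
scene 0.265 49 [468.5 223.  270.1]
scene 0.275 62 [468.5 220.  280.4]
scene 0.285 80 [470.3 218.2 290.9]
scene 0.295 31 [470.2 217.8 296.3]
side 0.195 13 [458.8 209.3 199.5]
side 0.205 31 [461.9 206.4 210.1]
side 0.215 29 [460.2 206.5 219.3]
side 0.225 30 [461.7 205.1 229.9]
side 0.235 27 [460.9 205.7 239.7]
side 0.245 38 [460.1 206.1 250.4]
side 0.255 32 [458.6 204.1 260.8]
side 0.265 31 [462.4 205.3 268.9]
side 0.275 17 [467.1 208.5 280.2]
side 0.285 25 [470.5 205.2 291.6]
side 0.295 11 [468.1 206.6 296.5]
travel [0.1024, 0.4235, -0.0242] dr [-0.0, -0.0, 0.0633] mm 218.0 deg 23.0
```

View pics/m6.png

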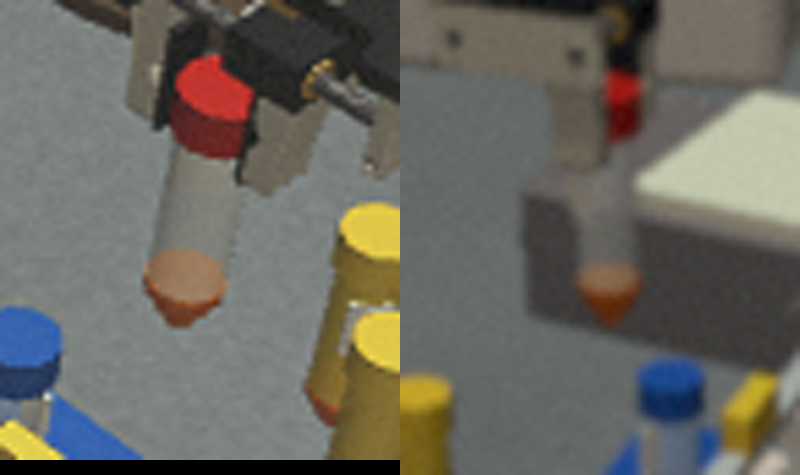

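The two crops show the held tube hanging straight in the grip, with its cap between the pads and the orange pellet at the bottom, at (180,310) on the left and (608,310) on the right.

```bash
cat >> h.py <<'E'
def viewpose(vp,yaw,off=(0,0,0),L=.0887,tilt=30):
    d=np.r_[np.cos(np.radians(yaw)),np.sin(np.radians(yaw)),0];Z=np.r_[0,0,1.];a=np.radians(tilt)
    z=np.sin(a)*d-np.cos(a)*Z;x=np.cos(a)*d+np.sin(a)*Z;y=np.cross(z,x)
    e=np.cross(Z,d)
    return np.asarray(vp)+off[0]*d+off[1]*e+off[2]*Z-L*z,np.c_[x,y,z]
E
python3 - <<'E'
from h import *
p,M=viewpose([.5703,-.1887,.219],-33,(-.08,0,.03));print(p);plan(p,M)
E
```

```text
[ 0.46601131 -0.12097414  0.32581645]
travel [0.1374, 0.663, -0.0959] dr [-0.0166, 0.0822, 0.0618] mm 342.0 deg 38.0
```

Emit:
{"api": "jog_arm", "payload": {"travel": [[0.01, 0.03, -0.05], [0.03, 0.11, -0.096], [0.045, 0.21, -0.096], [0.065, 0.31, -0.096], [0.085, 0.41, -0.096], [0.105, 0.51, -0.096], [0.12, 0.59, -0.096], [0.13, 0.64, -0.096], [0.137, 0.658, -0.096], [0.137, 0.663, -0.096]], "dr": [[0, 0, 0], [-0.002, 0.008, 0.006], [-0.004, 0.018, 0.014], [-0.006, 0.03, 0.022], [-0.008, 0.042, 0.031], [-0.011, 0.054, 0.04], [-0.013, 0.066, 0.05], [-0.015, 0.076, 0.057], [-0.0166, 0.0822, 0.0618], [-0.0166, 0.0822, 0.0618]], "claw": [0.3, 0.3, 0.3, 0.3, 0.3, 0.3, 0.3, 0.3, 0.3, 0.3]}}

```text
time_s: 15.45
tcp_pos: [0.4648, -0.1216, 0.3246]
eef_rot: [179.9, -29.9, -32.9]
contact_force: [0.4, 0.3, -1.0]
gripper_width: 0.0342
gripper_force: 40.0
```

```bash
python3 - <<'E'
from fit import *
c=cap('wrist');X=cloud(c);h,s,v=hs(c);z=X[...,2];pickle.dump(c,open('wrist7.pkl','wb'))
cv2.imwrite('pics/w7.png',c['pixels'][:,:,::-1])
st=r.get_state();print(st['tcp_pos'],st['eef_rot'],st['joints'])
roi=(abs(X[...,0]-.65)<.15)&(abs(X[...,1]+.25)<.13)
comps(X,roi&(z>.238)&(z<.256),'head')
comps(X,roi&(z>.008)&(z<.018)&(s<40)&(v>150),'base',200)
q=roi&(z>.238)&(z<.256);print(np.percentile(z[q],[5,50,95]))
comps(X,roi&(z>.15)&(z<.235),'front')
p,M=viewpose([.5703,-.1887,.219],-33);print(p);plan(p,M)
E
```

```text
[ 0.46527544 -0.12127828  0.32515342] [179.93773128 -29.91760061 -32.93149886] [ 27.99204069 -19.30508949 -45.91696431  33.20606569 -52.8352932
  11.0823078 ]
head 5489 [317.  36.] rect [ 649.1 -239.9   61.    70.6   57.4] z 245.8
base 6724 [318. 163.] rect [ 661.3 -248.6  120.2  121.    57.1] z 12.1
[0.23974851 0.24579608 0.2469581 ]
front 2013 [317.  90.] rect [ 626.  -225.    60.8   18.9   57.5] z 221.9
[ 0.53310496 -0.16454526  0.29581645]
travel [0.1102, -0.0013, 0.1311] dr [0.0001, 0.0002, 0.0002] mm 86.0 deg 0.0
```

View pics/w7.png

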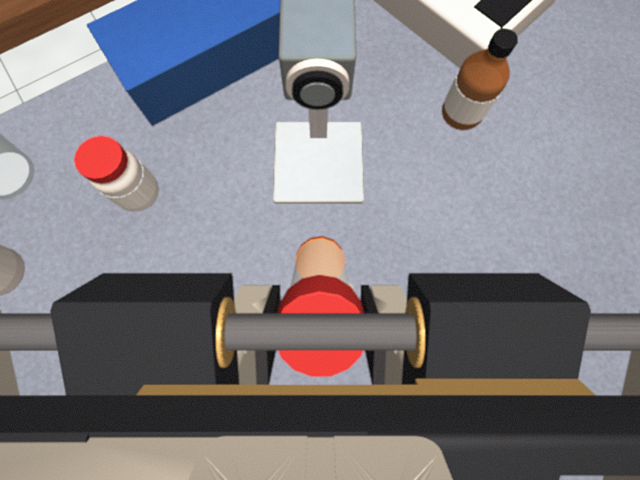

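The wrist view shows the lens facing the tool, with its glass at about (317,92). The head is centred over the base plate at (318,163), and the tube tip at (320,245) points to it.

```bash
python3 - <<'E'
from fit import *
c=pickle.load(open('wrist7.pkl','rb'));X=cloud(c);P=c['pixels'].max(2)
yaw=-32.9;d=np.array([np.cos(np.radians(yaw)),np.sin(np.radians(yaw))]);e=np.array([-d[1],d[0]]);o=np.array([.662,-.2487])
a=(X[...,:2]-o)@d;b=(X[...,:2]-o)@e;z=X[...,2]
for y in range(62,112,3): print(y,P[y,317],np.round([a[y,317]*1e3,b[y,317]*1e3,z[y,317]*1e3],1))
y=92;print([(x,int(P[y,x]),round(float(a[y,x]*1e3),1),round(float(b[y,x]*1e3),1)) for x in range(280,358,5)])
m=(a<-.038)&(a>-.06)&(abs(b)<.04)&(z>.18)&(z<.25)
print('all front',np.round([a[m].min()*1e3,b[m].min()*1e3,b[m].max()*1e3,z[m].min()*1e3,z[m].max()*1e3],1))
E
```

```text
62 254 [-41.8   0.4 246.2]
65 252 [-43.2   0.4 244.7]
68 137 [-44.8   0.4 243.3]
71 52 [-45.2   0.4 240.6]
74 44 [-46.6   0.4 239. ]
77 28 [-49.9   0.4 239.7]
80 12 [-50.5   0.4 237.1]
83 120 [-49.4   0.5 232.2]
86 84 [-50.5   0.5 230. ]
89 84 [-50.9   0.5 226.8]
92 85 [-49.9   0.5 221.9]
95 87 [-50.5   0.5 218.8]
98 90 [-49.5   0.6 213.5]
101 89 [-50.5   0.6 210.8]
104 88 [-50.9   0.6 207.3]
107 13 [-49.4   0.6 201.1]
110 112 [32.3  1.2 77.4]
[(280, 183, 115.3, 55.8), (285, 74, -36.3, 28.3), (290, 138, -43.5, 23.2), (295, 20, -50.0, 18.4), (300, 65, -50.1, 14.3), (305, 87, -51.2, 10.2), (310, 88, -50.9, 6.2), (315, 86, -51.5, 2.1), (320, 88, -50.4, -1.9), (325, 84, -50.1, -6.0), (330, 91, -50.8, -10.0), (335, 31, -49.7, -14.1), (340, 19, -50.2, -18.1), (345, 146, -44.3, -22.8), (350, 88, -37.4, -27.8), (355, 175, nan, nan)]
all front [-52.5 -27.5  28.6 196.3 246.2]
```

```bash
python3 - <<'E'
from fit import *
p,M=viewpose([.5694,-.1888,.2188],-32.9);print(p);plan(p,M)
E
```

```text
[ 0.53216286 -0.16471021  0.29561645]
travel [0.1088, 0.0, 0.1308] dr [0.0002, 0.0002, -0.0001] mm 85.0 deg 0.0
```

Emit:
{"api": "jog_arm", "payload": {"travel": [[0.01, 0, 0.012], [0.03, 0, 0.036], [0.05, 0, 0.06], [0.07, 0, 0.084], [0.085, 0, 0.102], [0.097, 0, 0.116], [0.104, 0, 0.125], [0.109, 0, 0.131], [0.109, 0, 0.131], [0.109, 0, 0.131]], "dr": [[0, 0, 0], [0, 0, 0], [0, 0, 0], [0, 0, 0], [0, 0, 0], [0, 0, 0], [0, 0, 0], [0, 0, 0], [0, 0, 0], [0, 0, 0]], "claw": [0.3, 0.3, 0.3, 0.3, 0.3, 0.3, 0.3, 0.3, 0.3, 0.3]}}

```text
time_s: 16.75
tcp_pos: [0.5328, -0.1644, 0.2967]
eef_rot: [-180.0, -30.0, -33.0]
contact_force: [0.1, 0.4, 0.2]
gripper_width: 0.0345
gripper_force: 40.0
```

```bash
python3 - <<'E'
from fit import *
p,M=viewpose([.5694,-.1888,.2188],-32.9);print(p);plan(p,M)
st=r.get_state();print(st['tcp_pos'],st['eef_rot'],st['qd'])
yaw=-32.9;d=np.array([np.cos(np.radians(yaw)),np.sin(np.radians(yaw))]);e=np.array([-d[1],d[0]]);o=np.array([.5694,-.1888])
out=[]
for n in('scene','side'):
    c=fixM(cap(n));X=cloud(c);h,s,v=hs(c)
    a=(X[...,:2]-o)@d;b=(X[...,:2]-o)@e;z=X[...,2]-.2188
    q=(abs(a)<.03)&(abs(b)<.03)&(z>-.03)&(z<.03)&(h<15)&(s>90)
    print(n,q.sum(),'pellet a,b,z med',np.round([np.median(k[q])*1e3 for k in(a,b,z)],1),'zmin',np.round(np.sort(z[q])[:4]*1e3,1),'amax',np.round(np.sort(a[q])[-4:]*1e3,1), r.tip_of('sample',n)[:1])
    # projected expected tip
    K=np.array([[c['fx'],0,c['cx']],[0,c['fy'],c['cy']],[0,0,1]]);Pc=c['M'][:3,:3].T@(np.r_[o,.2188]-c['M'][:3,3])
    uv=cv2.projectPoints(np.array([[Pc[0],-Pc[1],-Pc[2]]]),np.zeros(3),np.zeros(3),K,np.array(c['dist_coeffs']))[0].ravel();print('exp',uv)
    u,w=uv.astype(int);A=c['pixels'][w-75:w+50,u-60:u+60].copy();A[75,[58,62]]=(0,255,0);out.append(cv2.resize(A,(384,400),interpolation=cv2.INTER_NEAREST))
cv2.imwrite('pics/m8.png',np.hstack(out)[:,:,::-1])
E
```

```text
[ 0.53216286 -0.16471021  0.29561645]
travel [-0.0017, 0.0013, 0.0015] dr [0.0001, -0.0001, -0.0003] mm 1.0 deg 0.0
[ 0.5328366  -0.16435306  0.29668036] [-179.9667648   -30.01993693  -33.00510367] [ 0.125857   -0.07441264  0.19155249 -0.01862959  0.01911537 -0.09227593]
scene 84 pellet a,b,z med [-4.3 12.5 20.7] zmin [2.9 4.1 5.6 6.6] amax [3.4 3.4 3.4 3.8] [{'at': [476.3, 275.4], 'conf': 0.85}]
exp [268.27188222 198.185163  ]
side 90 pellet a,b,z med [ 0.7 -5.4 18.6] zmin [2.  3.4 4.4 5.9] amax [5.  5.4 5.5 5.8] [{'at': [317.8, 236.1], 'conf': 0.94}]
exp [317.7330569  234.48779243]
```

View pics/m8.png

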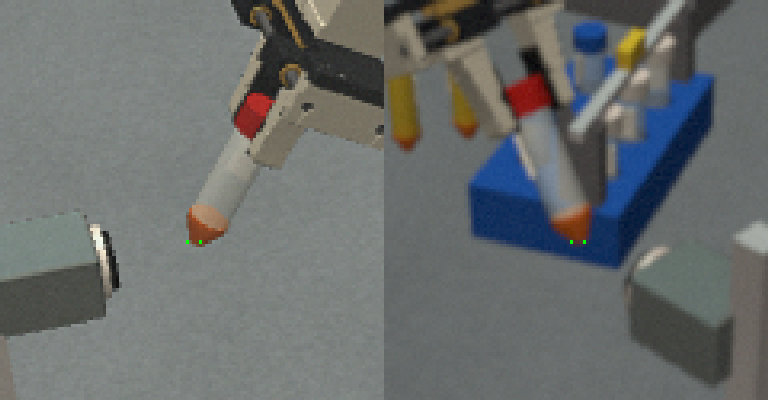

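The tube leans correctly, and its tip lies at the expected view-point marks, (194,242) and (578,242). I'll make one last 1 mm correction and let it settle.

Emit:
{"api": "jog_arm", "payload": {"travel": [[-0.0015, 0.0008, 0.0015], [-0.0015, 0.0008, 0.0015], [-0.0015, 0.0008, 0.0015], [-0.0015, 0.0008, 0.0015], [-0.0015, 0.0008, 0.0015], [-0.0015, 0.0008, 0.0015], [-0.0015, 0.0008, 0.0015], [-0.0015, 0.0008, 0.0015], [-0.0015, 0.0008, 0.0015], [-0.0015, 0.0008, 0.0015]], "dr": [[0, 0, 0], [0, 0, 0], [0, 0, 0], [0, 0, 0], [0, 0, 0], [0, 0, 0], [0, 0, 0], [0, 0, 0], [0, 0, 0], [0, 0, 0]], "claw": [0.3, 0.3, 0.3, 0.3, 0.3, 0.3, 0.3, 0.3, 0.3, 0.3]}}

```text
time_s: 18.2
tcp_pos: [0.5325, -0.1646, 0.2954]
eef_rot: [-180.0, -30.0, -33.0]
contact_force: [-0.2, 0.5, -0.7]
gripper_width: 0.0341
gripper_force: 40.0
```

```bash
python3 cen.py|grep -A3 scene; python3 - <<'E'
from h import *
q=np.array([r.get_state()['tcp_pos'] for _ in range(1)]);print(q)
p,M=viewpose([.5694,-.1888,.2188],-32.9);plan(p,M)
print(r.close_job())
E
```

```text
scene 845 [-134.37537833 -133.19954693 -132.89758032 -132.6915558  -132.65181696] [135.17094517 135.24023886 135.35518715 135.43208355 135.47703914]
posts [-130.91947104 -130.64417626 -130.49637761 -129.79338009 -129.73063453] [129.4301062  129.43689419 129.46248179 129.5923198  130.19658377]
-1 92 -0.16844972650508025 0.14329542990681204
1 126 -0.66653157274016 0.1432546177890402
[[ 0.53250426 -0.16462828  0.29542688]]
travel [-0.0002, 0.0005, -0.0006] dr [0.0001, -0.0, -0.0003] mm 0.0 deg 0.0
the job is handed in; nothing more can be done
None
```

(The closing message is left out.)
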